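Roll the loose spray can home into its cradle

TASK

The spray can with the red cap is lying loose on the flat middle of the foam-lined van tray. With the fingertips on top of it, roll it gently across the foam into the empty yellow can cradle so that it lies settled there, and leave it. Do not grip or lift the can or shove it by its side, do not send it flying, and leave the other can, the screwdriver, the jar and the tape where they are.

Things in the scene. Friction and masses are not known exactly. Their poses are not given: they have to be found in the camera images.
- can: white aerosol can, red cap, lying on its side. Metal body 53 mm diameter, 120 mm long, plus cap 45 mm diameter, 38 mm long; about 220 g. Origin on its axis at mid metal body, 26.5 mm over the foam. x along the can to the cap, at first within 0.03 rad of the tray's x; y, z turn with it. Rolls half as far as a fingertip pressed on its top moves, without slip; left at rest, it stays
- tray: low grey metal tray, 270 (x) by 476 mm (y), fixed on the bench. Filled by three dark foam blocks side by side along y, flat tops 40 mm above the bench, rim 3 mm higher. The middle one, 159 mm along y, is flat but for the screwdriver's slot at its far (+x) edge. Origin on the bench under the tray's centre; x away from the robot, y to its left, within 0.2 rad
- free_insert: foam block with the EMPTY yellow can cradle, at the tray's left or right end, 262 (x) by 155 (y) by 38 mm high, axes parallel to the tray's. Origin at its underside's centre, 2 mm above the bench. The cradle is a round-bottomed trough along x through the block's middle, 196 mm long, 42 mm wide at the foam's top, 10 mm deep; a can in it lies 10 mm lower than on the flat, axis at z = 55 mm
- full_insert: the same kind of foam block at the other end of the tray; its cradle is taken by the blue can. Same axes and origin
- spare_can: bystander: blue aerosol can with a green cap and bands, same size as the white one, loose, lying in the cradle of full_insert. Origin on its axis at the middle of the metal body, x towards the cap
- screwdriver: bystander: short screwdriver, 130 mm long, orange handle 26 mm thick, loose, lying along the tray's y in the slot of the middle foam block and standing 13 mm proud of the foam. Origin under its middle, x towards the tip
- jar: bystander: jar with a yellow lid, 68 mm in diameter and 85 mm high, standing loose on the bench beside the tray's left end. Origin at the centre of its foot, z up
- tape: bystander: roll of black tape, 68 mm in diameter and 19 mm high, lying loose on the bench beside the tray's right end. Origin at the centre of its foot, z up
Not all that is in view belongs to the job. Leave any purple look-alike of the can alone.

How it is judged:
By the outcome, as a careful person would: the job done as asked, in the order asked, and still so for the second after the job is handed in, with the robot touching nothing.
It also fails if it takes over 58 s, if anything falls off the work surface, if the arm or the gripper's body presses on something with over 40 N, if the wrist force passes 120 N, or if a joint passes its speed limit or range.

ROBOT

A 6-joint arm with a two-finger parallel gripper is mounted at the origin on the work surface. World frame = base frame: x ahead of the robot, y to its left, z up, the work surface at z = 0. Lengths are in mm, angles in degrees, forces in N, time in s.
With the tool pointing down it reaches from about 350 to 850 mm from the base axis. Payload 8.1 kg.
Tool frame: the origin (TCP) lies between the finger pads; the fingertips stand 22 mm ahead of it and the grasp point (between the pads) lies 3 mm ahead of it; z points along the fingers, y is the line along which they close (so a half turn about z gives the same grasp; the last joint's range is limited). The gripper opens to 85 mm and grips with 20 to 120 N. Pads are 22 mm wide; open, the fingers measure 114 mm over their backs; the gripper's body (76 mm by 85 mm) begins 54 mm behind the grasp point. The pads swing forward as they close: fully open they stand 13 mm farther back than shut.
Start: joints at [-71.07, 7.471, 85.268, -0, 87.261, -4.893], TCP at [242.373, -548.872, 253.292] pointing down, gripper open.
Joint ranges: [-169.43, 169.43], [-51.17, 129.36], [1.28, 143.12], [-76.62, 256.62], [0, 156.53], [-152.29, 152.29]. Speed limits (degrees/s): [136.94, 136.94, 159.86, 180, 180, 180].

INTERFACE

Orientations are given as [roll, pitch, yaw] about the fixed x, y, z axes, in that order (R = Rz(yaw) Ry(pitch) Rx(roll)).
In Python, from bench import r, vision gives the robot as it stands.
- The arm moves only by the tool step_arm, never from a script. Its argument "targets" is a list that holds one entry, the list of rows, each a list of 6 numbers: the shift along the world's x, y, z in mm, then the turn, a rotation vector about the world's x, y, z in rad. In form: [[[x, y, z, rx, ry, rz], ...]]. A call has 1 to 12 rows; each row is the pose to reach, as a shift and turn from the pose commanded when the call began; what a row does not reach only later rows make up. A row lasts 1/12 s, in which the tool goes at most 41.7 mm and 7.16 degrees, less where a joint would pass 70% of its speed; a pose out of reach is approached as far as the arm can. A call with a gripper value outside its range is refused whole. "fingers" is the gripper's target within -1 to 1 (shut at 1, half-way at 0, fully open at -1), set as the call begins (left out, the last holds). The fingers move at their own pace and stop on an object; "newtons" is the grip in N (left out, the last holds). Time passes only in rows, so rows that repeat a pose let the fingers close. It gives the time, the measured TCP pose, the force, the opening and the grip force at its end, in the units of the state.
- r.sense(): the state, without advancing time (a new reading comes with each control period).
- vision.snapshot(name): name is "scene" or "side" or "wrist"; returns a dict with "img" (480x640x3 uint8, blue, green, red), "mtx" (3x3 intrinsics, pixels), "eye" and "attitude" of the camera in the world. Camera axes: x right, y up, looking along -z (the intrinsics and any distortion apply to the point x, -y, -z); pixel columns grow to the right and rows downward; lengths in mm; the calibration is good to about 2 mm. A picture is of the moment at which its call begins. There is no depth.
- r.hand_in(): hands the job in; it is judged then, once.
The state is a dict: "time": time; "joint_pos": joint angles; "qd": joint speeds; "joint_efforts": joint torques, N m; "tool_pos": TCP position; "tcp_rot": TCP orientation; "ft_force": force on the tool from outside, world axes, zero at the start; "wrist_torque": the same for the moment, N m; "finger_gap": finger opening in mm; "grip_force": force on a finger pad.
Only numpy, scipy, OpenCV 4.12 (cv2) and the standard library are available. Lean on these libraries where they do the work, as an engineer would, in place of code of your own. Each camera call takes 0.05 s, during which the arm holds its last target. There are 200 camera calls.

## Working session

There is one attempt and no reset: what is moved stays moved. The work goes in short steps, Python scripts to look and compute and a tool call to move; the robot and the scene stay as the last step left them, time stands still between calls to the robot, and variables do not carry over. Pictures are saved under pics/ and viewed, at most 10 in all, crops included, and the job is handed in when it is done.

Besides the shell and the picture viewer there is one more tool, called as a command line: name --argument value ..., lists and objects as JSON in quotes. step_arm: Moves the arm, as the interface text tells. Its arguments: {"type":"object","properties":{"targets":{"type":"array"},"fingers":{"type":"number"},"newtons":{"type":"number"}},"required":["targets"]}

```bash
ls; mkdir -p pics
cat > h.py <<'E'
import numpy as np, cv2
from bench import r, vision
def snap(n,f=None):
    s=vision.snapshot(n)
    if f: cv2.imwrite('pics/'+f,s['img'])
    return s
def ray(s,u,v,z):
    K=np.array(s['mtx']);R=np.array(s['attitude'],float)
    if R.shape!=(3,3):
        from scipy.spatial.transform import Rotation as T
        R=T.from_euler('xyz',R.ravel(),degrees=True).as_matrix()
    e=np.array(s['eye'],float)
    d=np.linalg.inv(K)@[u,v,1]; d=R@[d[0],-d[1],-d[2]]
    return e+d*(z-e[2])/d[2]
E
python3 - <<'E'
from h import *
for n in('scene','side'):
    s=snap(n,n+'0.png'); print({k:np.round(v,3).tolist() if not isinstance(v,str) else v for k,v in s.items() if k!='img'})
print(r.sense())
E
```

```text
pics
{'mtx': [[459.446, 0.0, 321.525], [0.0, 459.446, 246.608], [0.0, 0.0, 1.0]], 'eye': [1098.282, 322.23, 1054.218], 'attitude': [30.465, -0.86, 123.394]}
{'mtx': [[440.158, 0.0, 323.377], [0.0, 440.158, 236.407], [0.0, 0.0, 1.0]], 'eye': [419.871, -607.361, 717.003], 'attitude': [45.682, 0.57, -16.202]}
{'time': 0.1, 'joint_pos': array([-7.10689776e+01,  7.51114309e+00,  8.53249964e+01,  1.26662798e-03,
        8.72624994e+01, -4.89304552e+00]), 'qd': array([-0.01720615, -0.09213397, -0.06427506, -0.00369038,  0.03249157,
        0.02312471]), 'joint_efforts': array([ 1.16786367e-03, -5.70952713e+01, -5.01941800e+01, -2.16123935e-04,
        8.15375475e-03, -3.69573752e-05]), 'tool_pos': array([ 242.23007958, -548.40937184,  252.32678285]), 'tcp_rot': array([-1.79901828e+02, -9.67396690e-03,  2.38239981e+01]), 'ft_force': array([-0.36138426, -0.71164986,  0.71115592]), 'wrist_torque': array([-0.01559774,  0.0246715 ,  0.0040069 ]), 'grip_force': 0.0, 'finger_gap': 85.37640706733475}
```

View pics/scene0.png

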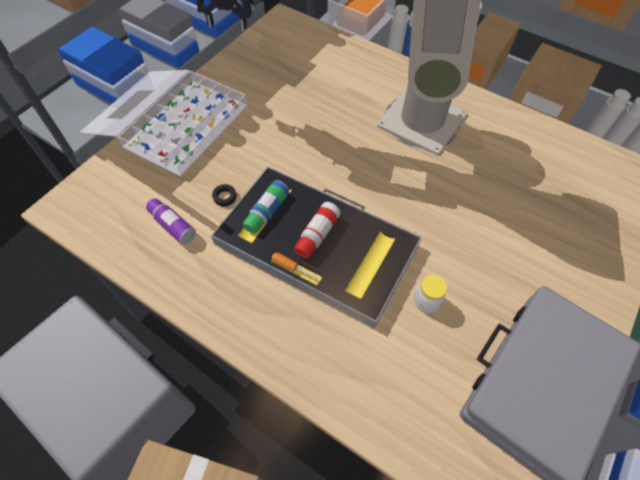

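View pics/side0.png

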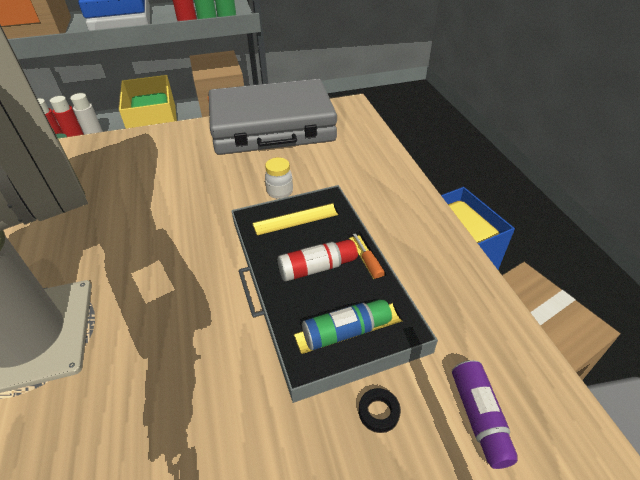

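The scene view shows these candidates: white can with red cap at (317,230), purple look-alike at (170,222), and blue/green can at (265,208). I choose the white one. The empty yellow cradle is at (371,265), at the tray's left (+y) end next to the jar at (431,293). The side view agrees: can at (318,259), cradle at (295,220).

Run:
```python
from h import *
rois={'scene':dict(cr=(335,225,405,305),can=(290,197,345,262)),'side':dict(cr=(245,200,342,240),can=(272,234,360,284))}
for n in rois:
    s=snap(n); hsv=cv2.cvtColor(s['img'],cv2.COLOR_BGR2HSV); H,S,V=cv2.split(hsv)
    ye=((H>22)&(H<35)&(S>120)&(V>100)); red=((H<6)|(H>174))&(S>130)&(V>70); wh=(S<60)&(V>110)
    for k,m,z in(('cr',ye,40),('can',red|wh,66.5)):
        x0,y0,x1,y1=rois[n][k]; M=np.zeros(m.shape,np.uint8); M[y0:y1,x0:x1]=m[y0:y1,x0:x1]*255
        M=cv2.morphologyEx(M,cv2.MORPH_CLOSE,np.ones((5,5)))
        c=max(cv2.findContours(M,0,1)[0],key=cv2.contourArea)
        P=np.array([ray(s,*p[0],z)[:2] for p in c],np.float32)
        (cx,cy),wh_,a=cv2.minAreaRect(P); b=cv2.boxPoints(((cx,cy),wh_,a))
        e=[b[1]-b[0],b[2]-b[1]]; e=max(e,key=np.linalg.norm); e=e*np.sign(e[0])
        print(n,k,np.round([cx,cy],1),np.round(wh_,1),'ang',np.degrees(np.arctan2(e[1],e[0])).round(2))
    if n=='scene': cv2.imwrite('pics/crop.png',cv2.resize(s['img'][160:330,200:460],None,fx=3,fy=3))
```

```text
scene cr [564.5 136.7] [196.5  44.9] ang 4.17
scene can [551.3 -24.8] [214.6  57.7] ang 3.64
side cr [562.7 135.8] [196.7  45. ] ang 3.89
side can [581.6 -20.5] [177.2  72. ] ang 5.27
```

View pics/crop.png

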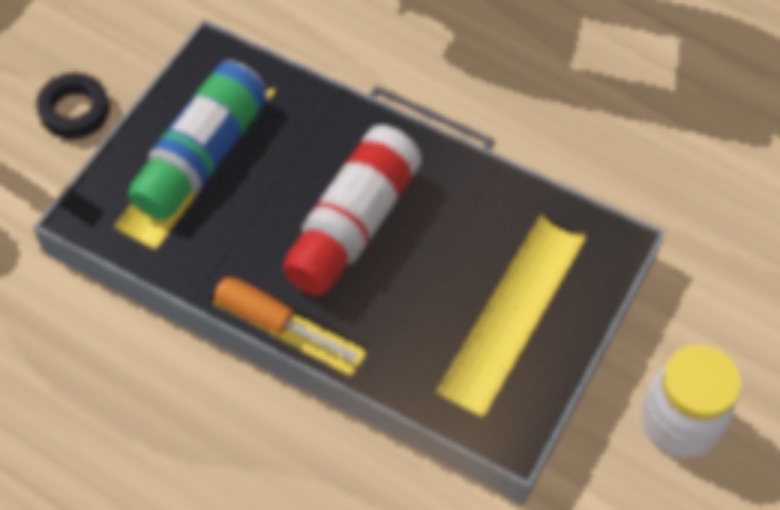

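The crop confirms the choice: white body with red bands, red cap towards the screwdriver (+x), on the flat middle block. The empty cradle is centred near (563.5,136) with yaw about 4°.

step_arm --targets '[[[25, 40, 0, 0, 0, 0.1], [50, 80, 0, 0, 0, 0.2], [70, 115, 0, 0, 0, 0.3], [90, 150, 0, 0, 0, 0.4], [110, 185, 0, 0, 0, 0.5], [130, 220, 0, 0, 0, 0.6], [150, 255, 0, 0, 0, 0.7], [170, 290, 0, 0, 0, 0.8], [190, 325, 0, 0, 0, 0.9], [210, 360, 0, 0, 0, 1.0], [230, 395, 0, 0, 0, 1.1], [250, 430, 0, 0, 0, 1.2]]]' --fingers 0

```text
time: 1.2
tool_pos: [492.9, -116.8, 253.4]
tcp_rot: [180.0, 0.0, 92.9]
ft_force: [1.0, -0.9, 0.2]
finger_gap: 42.9
grip_force: 0.0
```

step_arm --targets '[[[15, 35, 0, 0, 0, 0.025], [30, 70, 0, 0, 0, 0.025], [40, 90, 0, 0, 0, 0.025], [40, 90, 0, 0, 0, 0.025], [40, 90, 0, 0, 0, 0.025]]]'

```text
time: 1.62
tool_pos: [532.5, -27.6, 253.0]
tcp_rot: [-180.0, 0.0, 94.2]
ft_force: [-0.2, -0.8, -0.6]
finger_gap: 42.5
grip_force: 0.0
```

Run:
```python
from h import *
s=snap('wrist','w1.png'); print(s['eye'],s['attitude'],s['mtx']); q=r.sense(); print(q['time'],q['tool_pos'],q['tcp_rot'],q['finger_gap'],q['ft_force'])
```

```text
[527.24263523  50.30723191 374.9038094 ] [-1.77467536e+01  1.10723468e-02  4.16657824e+00] [[427.55258065   0.         322.90987321]
 [  0.         427.55258065 241.62283954]
 [  0.           0.           1.        ]]
1.6667 [532.17224611 -28.70632481 252.96003187] [-1.79950987e+02  1.73410937e-02  9.40857989e+01] 42.87730690372702 [-0.28958225 -0.04368143 -1.60504039]
```

View pics/w1.png

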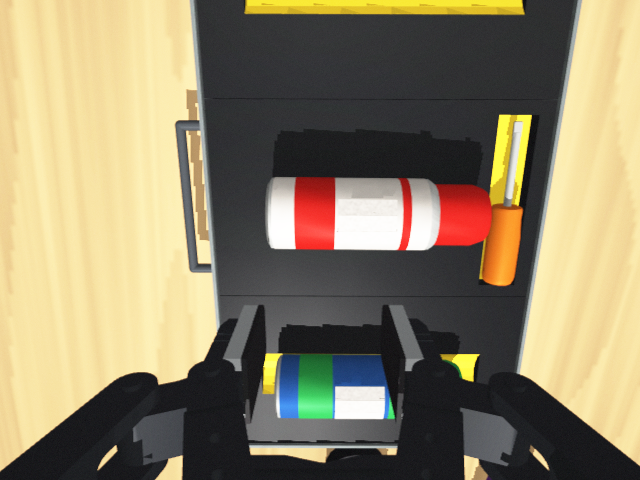

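The wrist view shows the can body from (267,213) to about (438,214), the cap tip at (491,214), the screwdriver handle's left edge at about (484,240), and the cradle edge at the top (rows 0–13).

```bash
cat >> h.py <<'E'
ex=np.array([np.cos(.07),np.sin(.07)]); ey=np.array([-ex[1],ex[0]]); C=np.array([563.5,136.2])
def can(s,roi=None):
    """can's side edges, in cradle frame, at heights of tangency approx axis"""
    hsv=cv2.cvtColor(s['img'],cv2.COLOR_BGR2HSV); H,S,V=cv2.split(hsv)
    m=((((H<6)|(H>174))&(S>130)&(V>70))|((S<60)&(V>110))).astype(np.uint8)*255
    x0,y0,x1,y1=roi; M=np.zeros_like(m); M[y0:y1,x0:x1]=m[y0:y1,x0:x1]
    M=cv2.morphologyEx(M,cv2.MORPH_CLOSE,np.ones((5,5)))
    return max(cv2.findContours(M,0,1)[0],key=cv2.contourArea)
def cf(p): d=np.asarray(p)[:2]-C; return np.round([d@ex,d@ey],1)
E
python3 - <<'E'
from h import *
s=snap('wrist')
c=can(s,(255,150,500,260)); x,y,w,h=cv2.boundingRect(c); print(x,y,w,h)
pts=c[:,0]
for col in(280,300,350,400,425):
    v=pts[abs(pts[:,0]-col)<=3][:,1]; mid=(v.min()+v.max())/2
    print(col,v.min(),v.max(), ray(s,col,mid,66.5).round(1), cf(ray(s,col,mid,66.5)))
for nm,u,v,z in(('rear',267,213,66.5),('body/cap',438,214,66.5),('tip',491,214,66.5),('sdleft',484,240,45),('sdleft2',489,208,45),('cr edge',385,13,40),('crL',246,5,38),('crR',524,5,38),('joint',350,98,40),('joint2',350,296,40)): print(nm,ray(s,u,v,z).round(1),cf(ray(s,u,v,z)))
E
```

```text
266 175 227 74
280 176 247 [500.7 -28.1  66.5] [ -74.2 -159.6]
300 175 247 [515.4 -26.7  66.5] [ -59.3 -159.2]
350 176 247 [552.4 -24.5  66.5] [ -22.3 -159.5]
400 176 248 [589.4 -22.2  66.5] [  14.7 -159.8]
425 177 248 [607.9 -21.3  66.5] [  33.3 -160.2]
rear [491.1 -30.   66.5] [ -83.8 -160.7]
body/cap [617.7 -21.7  66.5] [  43.  -161.3]
tip [656.9 -18.9  66.5] [  82.4 -161.3]
sdleft [664.5 -45.5  45. ] [  88.  -188.3]
sdleft2 [663.5 -18.9  45. ] [  88.9 -161.8]
cr edge [566.1 113.5  40. ] [  1.1 -22.8]
crL [468.3 112.   38. ] [-96.6 -17.5]
crR [663.2 125.9  38. ] [ 98.8 -17.3]
joint [546.7  55.4  40. ] [-22.4 -79.4]
joint2 [ 561.3 -104.9   40. ] [ -19.1 -240.4]
```

Can origin is at about (554,-24), i.e. (-21,-160) in the cradle frame, with 11 mm clearance to the screwdriver. I'll press down with both half-open fingertips on the body and roll in short strokes along (-0.07,1).

step_arm --targets '[[[8, -2, -25, 0, 0, 0], [16, -4, -60, 0, 0, 0], [23, -4.5, -95, 0, 0, 0], [23, -4.5, -115, 0, 0, 0], [23, -4.5, -125, 0, 0, 0], [23, -4.5, -130, 0, 0, 0], [23, -4.5, -132, 0, 0, 0], [23, -4.5, -132, 0, 0, 0]]]'

```text
time: 2.38
tool_pos: [556.0, -34.0, 122.5]
tcp_rot: [179.9, 0.0, 94.0]
ft_force: [0.1, 0.3, -0.0]
finger_gap: 42.6
grip_force: 0.0
```

step_arm --targets '[[[0, 0, -1, 0, 0, 0], [0, 0, -2, 0, 0, 0], [0, 0, -3, 0, 0, 0]]]'

```text
time: 2.63
tool_pos: [556.2, -33.5, 119.7]
tcp_rot: [179.9, 0.0, 94.0]
ft_force: [0.0, 0.8, -0.9]
finger_gap: 42.7
grip_force: 0.0
```

step_arm --targets '[[[0, 0, -1, 0, 0, 0], [0, 0, -2, 0, 0, 0], [0, 0, -3, 0, 0, 0]]]'

```text
time: 2.88
tool_pos: [555.4, -33.3, 115.4]
tcp_rot: [180.0, 0.0, 94.0]
ft_force: [0.5, 1.0, 0.1]
finger_gap: 42.6
grip_force: 0.0
```

step_arm --targets '[[[0, 0, -1, 0, 0, 0], [0, 0, -2, 0, 0, 0]]]'

```text
time: 3.05
tool_pos: [555.3, -33.3, 113.1]
tcp_rot: [-180.0, -0.0, 94.0]
ft_force: [0.6, -0.4, -0.3]
finger_gap: 42.4
grip_force: 0.2
```

step_arm --targets '[[[0, 0, -1, 0, 0, 0], [0, 0, -1, 0, 0, 0]]]'

```text
time: 3.22
tool_pos: [555.5, -33.5, 113.0]
tcp_rot: [180.0, 0.0, 94.0]
ft_force: [-2.7, 0.2, 5.8]
finger_gap: 42.4
grip_force: 2.7
```

step_arm --targets '[[[0, 0, -1, 0, 0, 0], [0, 0, -1, 0, 0, 0]]]'

```text
time: 3.38
tool_pos: [555.6, -33.7, 112.8]
tcp_rot: [180.0, 0.0, 94.0]
ft_force: [-6.4, -0.4, 11.9]
finger_gap: 42.7
grip_force: 6.0
```

step_arm --targets '[[[-0.1, 2, 0, 0, 0, 0], [-0.4, 6, 0, 0, 0, 0], [-0.7, 10, 0, 0, 0, 0], [-1.0, 15, 0, 0, 0, 0], [-1.4, 20, 0, 0, 0, 0], [-1.8, 25, 0, 0, 0, 0], [-2.1, 29, 0, 0, 0, 0], [-2.2, 32, 0, 0, 0, 0], [-2.3, 33.5, 0, 0, 0, 0], [-2.4, 34, 0, 0, 0, 0], [-2.4, 34, 0, 0, 0, 0]]]'

```text
time: 4.3
tool_pos: [553.3, 0.7, 112.9]
tcp_rot: [180.0, 0.0, 94.0]
ft_force: [-5.8, -1.0, 12.7]
finger_gap: 42.6
grip_force: 6.2
```

```bash
cat >> h.py <<'E'
def look(f=None):
    s=snap('wrist',f); return s
E
python3 - <<'E'
from h import *
w=snap('wrist')['img']; q=r.sense(); a=snap('side')['img'];b=snap('scene')['img']
cv2.imwrite('pics/s1.png',np.hstack([cv2.resize(w,(400,300)),cv2.resize(a[160:370,220:500],(400,300))])); print(q['ft_force'],q['tool_pos'],cf(q['tool_pos']))
E
```

```text
[-5.64511481 -0.92408071 12.60808294] [553.36285625   0.64538362 112.87595869] [ -19.6 -134.5]
```

View pics/s1.png

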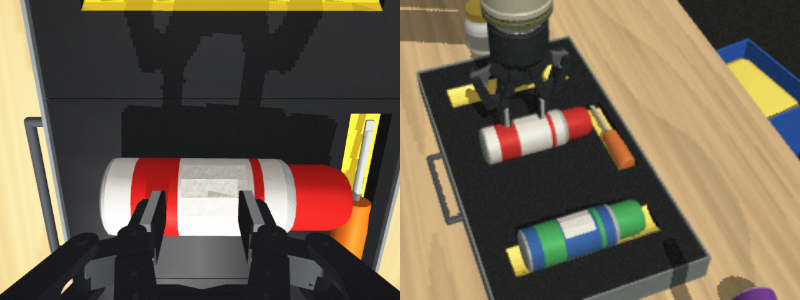

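The left half (wrist) shows both fingertips on the body's top at about (153,200) and (247,200), with the can rolled forward and still parallel. The right half (side) shows it clear of the screwdriver. I'll use the far silhouette edge to track it.

```bash
cat >> h.py <<'E'
def track(z=66.5):
    s=snap('wrist'); q=r.sense(); H,S,V=cv2.split(cv2.cvtColor(s['img'],cv2.COLOR_BGR2HSV))
    m=(((H<6)|(H>174))&(S>130)&(V>60))|((S<60)&(V>120)); e=np.array(s['eye']); out=[]
    for u in list(range(190,480,10)):
        v=np.nonzero(m[90:440,u])[0]
        if len(v)<30: continue
        n=[k for k in v if m[90+k:90+k+12,u].all()]
        if not n: continue
        p=ray(s,u,n[0]+90,z); d=p-e; d/=np.linalg.norm(d)
        # perpendicular (horizontal, along -ey) shift from ray at axis height to tangent cylinder's axis
        dy=d[:2]@ey; dz=d[2]; L=np.hypot(dy,dz)
        out.append(np.r_[cf(p)]+[0,-26.5*L/abs(dz)])
    out=np.array(out); b=out[(out[:,0]>-75)&(out[:,0]<35)]; 
    k=np.polyfit(b[:,0],b[:,1],1); r_=b[:,1]-np.polyval(k,b[:,0]); b=b[abs(r_)<2]; k=np.polyfit(b[:,0],b[:,1],1)
    print('can y',np.polyval(k,-21).round(1),'yaw deg',np.degrees(k[0]).round(2),'n',len(b),'tool',cf(q['tool_pos']),q['tool_pos'].round(1),'F',q['ft_force'].round(1),'t',q['time'])
E
python3 -c "from h import *; track()"
```

```text
can y -143.7 yaw deg -0.61 n 25 tool [ -19.6 -134.6] [553.4   0.6 112.9] F [-5.6 -0.3 12.5] t 4.5
```

step_arm --targets '[[[0, 0, 4, 0, 0, 0], [0, 0, 8, 0, 0, 0], [0.6, -9, 8, 0, 0, 0], [1.2, -18, 8, 0, 0, 0], [1.2, -18, 4, 0, 0, 0], [1.2, -18, 1.5, 0, 0, 0], [1.2, -18, 0, 0, 0, 0], [1.2, -18, 0, 0, 0, 0]]]'

```text
time: 5.17
tool_pos: [554.4, -18.1, 112.5]
tcp_rot: [180.0, 0.0, 94.0]
ft_force: [-6.7, -1.5, 14.0]
finger_gap: 43.0
grip_force: 6.9
```

step_arm --targets '[[[-0.1, 2, 0, 0, 0, 0], [-0.4, 6, 0, 0, 0, 0], [-0.7, 10, 0, 0, 0, 0], [-1.0, 15, 0, 0, 0, 0], [-1.4, 20, 0, 0, 0, 0], [-1.8, 25, 0, 0, 0, 0], [-2.1, 30, 0, 0, 0, 0], [-2.3, 33, 0, 0, 0, 0], [-2.4, 35, 0, 0, 0, 0], [-2.5, 36, 0, 0, 0, 0], [-2.5, 36, 0, 0, 0, 0]]]'

```text
time: 6.08
tool_pos: [552.0, 18.8, 112.8]
tcp_rot: [180.0, 0.0, 94.0]
ft_force: [-7.5, -0.2, 16.4]
finger_gap: 42.6
grip_force: 8.1
```

```bash
python3 -c "from h import *; track()"
```

```text
can y -125.6 yaw deg -1.37 n 26 tool [ -19.6 -116.4] [552.1  18.7 112.8] F [-6.4 -0.1 15. ] t 6.1333
```

step_arm --targets '[[[0, 0, 4, 0, 0, 0], [0, 0, 8, 0, 0, 0], [0.6, -9, 8, 0, 0, 0], [1.2, -18, 8, 0, 0, 0], [1.2, -18, 4, 0, 0, 0], [1.2, -18, 1.5, 0, 0, 0], [1.2, -18, 0.3, 0, 0, 0], [1.2, -18, 0.3, 0, 0, 0]]]'

```text
time: 6.8
tool_pos: [553.1, 0.0, 112.5]
tcp_rot: [180.0, 0.0, 94.0]
ft_force: [-5.2, -1.3, 12.0]
finger_gap: 42.8
grip_force: 5.9
```

step_arm --targets '[[[-0.1, 2, 0, 0, 0, 0.001], [-0.4, 6, 0, 0, 0, 0.003], [-0.7, 10, 0, 0, 0, 0.006], [-1.0, 15, 0, 0, 0, 0.009], [-1.4, 20, 0, 0, 0, 0.012], [-1.8, 25, 0, 0, 0, 0.015], [-2.1, 30, 0, 0, 0, 0.018], [-2.3, 33, 0, 0, 0, 0.02], [-2.4, 35, 0, 0, 0, 0.02], [-2.5, 36, 0, 0, 0, 0.02], [-2.5, 36, 0, 0, 0, 0.02]]]'

```text
time: 7.72
tool_pos: [550.8, 36.9, 112.9]
tcp_rot: [179.9, -0.0, 95.1]
ft_force: [-4.3, 0.0, 14.4]
finger_gap: 42.9
grip_force: 7.1
```

step_arm --targets '[[[0, 0, 4, 0, 0, 0], [0, 0, 8, 0, 0, 0], [0.6, -9, 8, 0, 0, -0.01], [1.2, -18, 8, 0, 0, -0.02], [1.2, -18, 4, 0, 0, -0.02], [1.2, -18, 1.5, 0, 0, -0.02], [1.2, -18, 0, 0, 0, -0.02], [1.2, -18, 0, 0, 0, -0.02]]]'

```text
time: 8.38
tool_pos: [551.7, 18.1, 112.4]
tcp_rot: [-180.0, 0.0, 94.0]
ft_force: [-4.7, -1.2, 11.7]
finger_gap: 42.6
grip_force: 5.6
```

step_arm --targets '[[[-0.1, 2, 0, 0, 0, 0.001], [-0.4, 6, 0, 0, 0, 0.003], [-0.7, 10, 0, 0, 0, 0.006], [-1.0, 15, 0, 0, 0, 0.009], [-1.4, 20, 0, 0, 0, 0.012], [-1.8, 25, 0, 0, 0, 0.015], [-2.1, 30, 0, 0, 0, 0.018], [-2.3, 33, 0, 0, 0, 0.02], [-2.4, 35, 0, 0, 0, 0.02], [-2.5, 36, 0, 0, 0, 0.02], [-2.5, 36, 0, 0, 0, 0.02]]]'

```text
time: 9.3
tool_pos: [549.5, 54.9, 112.9]
tcp_rot: [180.0, -0.0, 95.2]
ft_force: [-5.6, -0.5, 13.3]
finger_gap: 43.0
grip_force: 7.0
```

```bash
python3 -c "from h import *; track()"
```

```text
can y -92.4 yaw deg -5.19 n 19 tool [-19.7 -80.2] [549.5  54.8 112.9] F [-5.1  0.3 14.4] t 9.35
```

Run:
```python
from h import *
w=snap('wrist')['img']; a=snap('side')['img'];b=snap('scene')['img']
cv2.imwrite('pics/s2.png',np.hstack([cv2.resize(w,(400,300)),cv2.resize(b[160:340,220:460],(400,300))]))
```

```text
(no output)
```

View pics/s2.png

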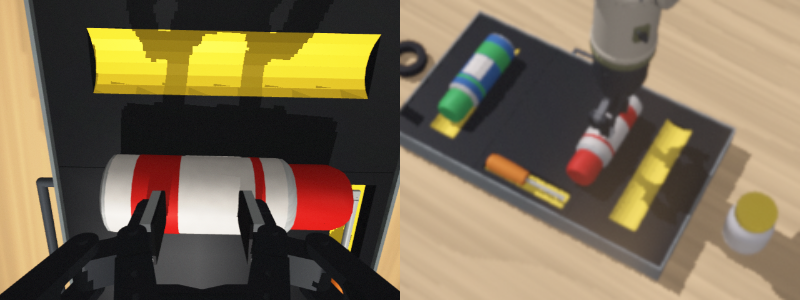

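The can is nearly parallel to the cradle, with both fingertips still on its body (wrist half: body from (103,195) to (295,195)). The tracker fit is being thrown off by outliers, so I'll switch to a robust one.

```bash
sed -i 's/    k=np.polyfit(b\[:,0\],b\[:,1\],1); r_=.*/    from scipy.stats import theilslopes; t=theilslopes(b[:,1],b[:,0]); k=np.array([t[0],t[1]]); print(b[:,1].round(0).tolist())/; s/H<6)/H<10)/' h.py; python3 -c "from h import *; track()"
```

```text
[-91.0, -91.0, -90.0, -87.0, -87.0, -87.0, -87.0, -87.0, -87.0, -92.0, -92.0, -92.0, -94.0, -93.0, -95.0, -93.0, -96.0, -95.0, -96.0, -96.0, -96.0, -88.0, -96.0, -97.0, -96.0, -97.0]
can y -92.4 yaw deg -4.59 n 26 tool [-19.7 -80.3] [549.5  54.7 112.9] F [-4.  -0.1 13.5] t 9.55
```

```bash
sed -i 's/    m=(((H<6)|(H>174))&(S>130)&(V>60))|.*; e=/    m=(((H<10)|(H>172))\&(S>130)\&(V>30)); e=/; s/    m=(((H<10)|(H>174))&(S>130)&(V>60))|.*; e=/    m=(((H<10)|(H>172))\&(S>130)\&(V>30)); e=/; s/range(190,480,10)/range(190,480,4)/; s/print(b\[:,1\].round(0).tolist())/print(b[::4].round(0).tolist())/' h.py; python3 -c "from h import *; track()"
```

```text
[[-68.0, -115.0], [-60.0, -87.0], [-53.0, -87.0], [-47.0, -87.0], [-40.0, -87.0], [17.0, -88.0]]
can y -87.2 yaw deg 0.03 n 24 tool [-19.7 -80.3] [549.5  54.7 112.9] F [-4.9 -0.2 13.9] t 9.6
```

step_arm --targets '[[[0, 0, 4, 0, 0, 0], [0, 0, 8, 0, 0, 0], [0.6, -9, 8, 0, 0, -0.01], [1.2, -17, 8, 0, 0, -0.01], [1.2, -17, 4, 0, 0, -0.01], [1.2, -17, 1.5, 0, 0, -0.01], [1.2, -17, 0, 0, 0, -0.01], [1.2, -17, 0, 0, 0, -0.01]]]'

```text
time: 10.27
tool_pos: [550.4, 37.2, 112.5]
tcp_rot: [-180.0, 0.0, 94.6]
ft_force: [-5.7, -1.1, 12.2]
finger_gap: 43.0
grip_force: 5.9
```

step_arm --targets '[[[-0.1, 2, 0, 0, 0, 0], [-0.4, 6, 0, 0, 0, 0], [-0.7, 10, 0, 0, 0, 0], [-1.0, 15, 0, 0, 0, 0], [-1.4, 20, 0, 0, 0, 0], [-1.8, 25, 0, 0, 0, 0], [-2.1, 30, 0, 0, 0, 0], [-2.3, 33, 0, 0, 0, 0], [-2.4, 35, 0, 0, 0, 0], [-2.5, 36, 0, 0, 0, 0], [-2.5, 36, 0, 0, 0, 0]]]'

```text
time: 11.18
tool_pos: [548.0, 74.0, 112.9]
tcp_rot: [180.0, -0.0, 94.6]
ft_force: [-6.9, 0.9, 13.9]
finger_gap: 42.7
grip_force: 7.3
```

```bash
python3 -c "from h import *; track()"
```

```text
[[-66.0, -82.0], [-58.0, -68.0], [-52.0, -69.0], [-45.0, -69.0], [-38.0, -69.0], [18.0, -70.0]]
can y -68.7 yaw deg -0.27 n 23 tool [-19.8 -61. ] [548.   73.9 112.9] F [-5.8 -0.7 14. ] t 11.2333
```

step_arm --targets '[[[0, 0, 4, 0, 0, 0], [0, 0, 8, 0, 0, 0], [0.6, -9, 8, 0, 0, 0], [1.2, -17, 8, 0, 0, 0], [1.2, -17, 4, 0, 0, 0], [1.2, -17, 1.5, 0, 0, 0], [1.2, -17, 0, 0, 0, 0], [1.2, -17, 0, 0, 0, 0]]]'

```text
time: 11.9
tool_pos: [549.1, 56.2, 112.5]
tcp_rot: [180.0, 0.0, 94.6]
ft_force: [-6.9, -1.3, 12.0]
finger_gap: 42.7
grip_force: 6.1
```

step_arm --targets '[[[-0.1, 2, 0, 0, 0, 0], [-0.4, 6, 0, 0, 0, 0], [-0.7, 10, 0, 0, 0, 0], [-1.0, 15, 0, 0, 0, 0], [-1.4, 20, 0, 0, 0, 0], [-1.8, 25, 0, 0, 0, 0], [-2.1, 30, 0, 0, 0, 0], [-2.3, 33, 0, 0, 0, 0], [-2.4, 35, 0, 0, 0, 0], [-2.5, 36, 0, 0, 0, 0], [-2.5, 36, 0, 0, 0, 0]]]'

```text
time: 12.82
tool_pos: [546.7, 93.1, 112.9]
tcp_rot: [180.0, -0.0, 94.6]
ft_force: [-7.0, 0.8, 15.3]
finger_gap: 42.6
grip_force: 7.2
```

step_arm --targets '[[[0, 0, 4, 0, 0, 0], [0, 0, 8, 0, 0, 0], [0.6, -9, 8, 0, 0, 0], [1.2, -18, 8, 0, 0, 0], [1.2, -18, 4, 0, 0, 0], [1.2, -18, 1.5, 0, 0, 0], [1.2, -18, 0, 0, 0, 0], [1.2, -18, 0, 0, 0, 0]]]'

```text
time: 13.48
tool_pos: [547.8, 74.2, 112.4]
tcp_rot: [-180.0, 0.0, 94.5]
ft_force: [-6.0, -2.0, 11.6]
finger_gap: 43.0
grip_force: 5.7
```

step_arm --targets '[[[-0.1, 2, 0, 0, 0, 0], [-0.4, 6, 0, 0, 0, 0], [-0.7, 10, 0, 0, 0, 0], [-1.0, 15, 0, 0, 0, 0], [-1.4, 20, 0, 0, 0, 0], [-1.8, 25, 0, 0, 0, 0], [-2.1, 30, 0, 0, 0, 0], [-2.3, 33, 0, 0, 0, 0], [-2.4, 34, 0, 0, 0, 0], [-2.4, 34, 0, 0, 0, 0]]]'

```text
time: 14.32
tool_pos: [545.5, 109.1, 112.9]
tcp_rot: [180.0, -0.0, 94.6]
ft_force: [-6.5, 0.3, 15.1]
finger_gap: 42.9
grip_force: 7.4
```

```bash
python3 -c "from h import *; track()"
```

```text
[[-66.0, -47.0], [-58.0, -32.0], [-52.0, -32.0], [-45.0, -32.0], [-38.0, -32.0], [18.0, -33.0]]
can y -32.6 yaw deg -0.32 n 23 tool [-19.8 -25.9] [545.5 109.  112.9] F [-6.5  0.1 15.3] t 14.3667
```

step_arm --targets '[[[0, 0, 4, 0, 0, 0], [0, 0, 8, 0, 0, 0], [0.6, -8, 8, 0, 0, 0], [1.1, -16, 8, 0, 0, 0], [1.1, -16, 4, 0, 0, 0], [1.1, -16, 1.5, 0, 0, 0], [1.1, -16, 0, 0, 0, 0], [1.1, -16, 0, 0, 0, 0]]]'

```text
time: 15.03
tool_pos: [546.5, 92.3, 112.5]
tcp_rot: [-180.0, 0.0, 94.6]
ft_force: [-5.0, -1.0, 12.5]
finger_gap: 42.6
grip_force: 5.9
```

step_arm --targets '[[[-0.1, 2, 0, 0, 0, 0], [-0.4, 6, 0, 0, 0, 0], [-0.7, 10, 0, 0, 0, 0], [-0.9, 13, 0, 0, 0, 0], [-1.1, 16, 0, 0, 0, 0], [-1.3, 19, 0, 0, 0, 0], [-1.5, 22, 0, 0, 0, 0], [-1.7, 25, 0, 0, 0, 0], [-1.9, 28, 0, 0, 0, 0], [-2.1, 31, 0, 0, 0, 0], [-2.3, 33, 0, 0, 0, 0], [-2.5, 35, 0, 0, 0, 0]]]'

```text
time: 16.03
tool_pos: [543.9, 128.0, 111.6]
tcp_rot: [180.0, -0.0, 94.6]
ft_force: [0.1, 0.8, 2.4]
finger_gap: 42.8
grip_force: 1.1
```

Run:
```python
from h import *
track(); track(55)
w=snap('wrist')['img']; a=snap('side')['img']
cv2.imwrite('pics/s3.png',np.hstack([cv2.resize(w,(400,300)),cv2.resize(a[150:330,220:460],(400,300))]))
```

```text
[[-66.0, -33.0], [-58.0, -14.0], [-52.0, -14.0], [-45.0, -14.0], [-38.0, -14.0], [18.0, -14.0]]
can y -13.7 yaw deg 0.03 n 23 tool [-20.1  -6.6] [543.9 128.3 111.5] F [1.1 0.2 4.1] t 16.0833
[[-69.0, -39.0], [-61.0, -17.0], [-54.0, -18.0], [-47.0, -18.0], [-40.0, -18.0], [20.0, -18.0]]
can y -17.7 yaw deg 0.03 n 23 tool [-20.1  -6.7] [543.9 128.1 111.5] F [-0.6  1.5  3.9] t 16.1333
```

View pics/s3.png

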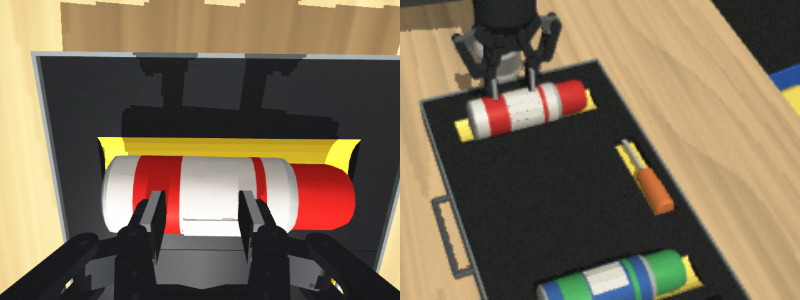

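The can has just crossed the cradle's near lip and is held there lightly by the fingertips. I'll release it and see if it settles.

step_arm --targets '[[[0, 0, 3, 0, 0, 0], [0, 0, 8, 0, 0, 0], [0, 0, 8, 0, 0, 0], [0, 0, 8, 0, 0, 0], [0, 0, 8, 0, 0, 0], [0, 0, 8, 0, 0, 0]]]'

```text
time: 16.73
tool_pos: [543.7, 127.5, 119.4]
tcp_rot: [-180.0, 0.0, 94.6]
ft_force: [0.5, 0.1, 0.2]
finger_gap: 43.2
grip_force: 0.0
```

```bash
python3 -c "from h import *; track(); track(55)"
```

```text
[[-64.0, -14.0], [-56.0, 2.0], [-49.0, 2.0], [-42.0, 2.0], [-36.0, 2.0], [18.0, -0.0]]
can y 1.9 yaw deg 0.51 n 22 tool [-20.4  -7.3] [543.7 127.5 119.3] F [-0.2  0.2  0. ] t 16.7833
[[-66.0, -19.0], [-58.0, -2.0], [-51.0, -2.0], [-44.0, -2.0], [-37.0, -2.0], [21.0, -6.0]]
can y -2.3 yaw deg 0.48 n 22 tool [-20.4  -7.2] [543.7 127.6 119.3] F [0.8 0.8 0.2] t 16.8333
```

It rolled in. I'll back away upward and verify.

step_arm --targets '[[[0, 0, 15, 0, 0, 0], [0, 0, 40, 0, 0, 0], [0, -20, 70, 0, 0, 0], [0, -50, 100, 0, 0, 0], [0, -80, 125, 0, 0, 0], [0, -100, 135, 0, 0, 0], [0, -110, 135, 0, 0, 0], [0, -110, 135, 0, 0, 0], [0, -110, 135, 0, 0, 0], [0, -110, 135, 0, 0, 0]]]'

```text
time: 17.67
tool_pos: [543.0, 18.7, 252.5]
tcp_rot: [-179.8, -0.1, 94.6]
ft_force: [-0.6, -0.1, 0.3]
finger_gap: 42.2
grip_force: 0.0
```

Run:
```python
from h import *
s=snap('wrist'); w=s['img']; a=snap('side')['img']
cv2.imwrite('pics/s4.png',np.hstack([cv2.resize(w,(400,300)),cv2.resize(a[150:420,200:560],(400,300))])); track(55); print(s['eye'],r.sense()['qd'].round(2))
```

```text
Traceback (most recent call last):
  File "h.py", line 38, in track
    out=np.array(out); b=out[(out[:,0]>-75)&(out[:,0]<35)];
                              ~~~^^^^^
IndexError: too many indices for array: array is 1-dimensional, but 2 were indexed
```

View pics/s4.png

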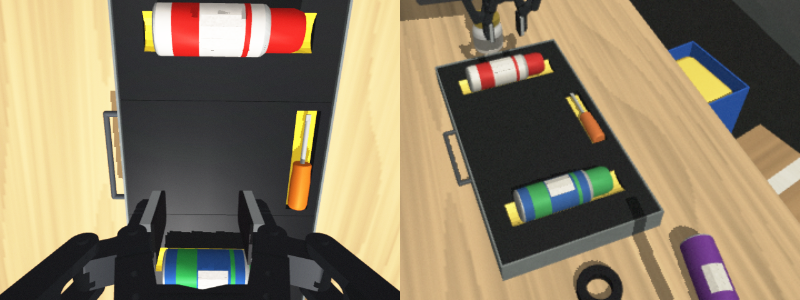

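The can lies centred in the yellow cradle, with yellow showing at both ends (wrist half: (148,32) and (310,32)). The blue can, screwdriver and tape look undisturbed, and the robot is clear.

```bash
python3 -c "from h import *; print(r.hand_in())"
```

```text
the job is handed in; nothing more can be done
None
```

The white can with the red cap was rolled into the empty yellow cradle with the fingertips on top, lies settled there, and the job is handed in at about 18 s; the blue can, screwdriver, jar and tape were never touched.

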